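Hang the rod-end pail on the notched rail

TASK

Take the steel S-hook off its small storage rack, put it over the notched bar of the rail stand so that it drops fully home into the one notch in the bar's top edge, and let go of it. Then hang the little pail by its handle bar in the hook's lower curl and leave it hanging still. Work gently: feel for the notch rather than forcing the hook along or down on the bar, keep the pail upright, and leave the other things on the bench where they are.

Things in the scene. Friction and masses are not known exactly. Their poses are not given: they have to be found in the camera images.
- stand: Fixed steel rail stand: two 20 mm posts at y = +-135 mm carry a flat steel bar on edge along y, 320 mm long, 8 mm thick (x = -4 to +4 mm), top edge 240 mm above the table, one notch in it. Origin on the table midway between the posts; z up, y along the bar, -x towards the robot. Row of round holes in the bar: of no use.
- rail_mid (a point): Point on the bar's top-edge line, midway between the posts. The notch (22 mm along y, 8 mm deep, square ends) is the bar's middle, but the clamped bar is shifted endwise anew each time: notch centre anywhere from y = -50 to +50 mm of this point, not measured. Find it by sight, or slide the hook lightly along the plain edge (free from y = -100 to +100 mm) till it drops 8 mm.
- hook: S-hook bent from steel strip 5 mm thick, 16 mm wide (along its y), 160 g. Origin: middle of the crown's underside, which rests on the bar (240 mm high on the plain edge, 232 mm in the notch); z up. Squared upper curl: channel open downwards, 11 mm wide (x = -5.5 to +5.5), legs about 40 mm long, rear one flared to x = +14, z = -48 mm. Stands upright alone; the pail tips it a few degrees.
- hook_grip (a point): Middle of the hook's black upright grip block on the crown: 22 mm (hook's x, -8 to +14 mm) by 16 mm (y), from 5 to 50 mm above the crown's underside. This point is at x = 3, y = 0, z = 27.5 mm of the hook. Take it from above across its 16 mm width.
- hook_cup (a point): Where the middle of the pail's handle bar rests when hung: in the hook's lower curl, at x = -85, y = 0, z = -73.5 mm of the hook, on its -x side. The curl opens upwards in a V and is 16 mm wide along y; its tip is at x = -110, z = -58 mm, its inner side at x = -58, z = -56 mm. Hung, the bar lies along the hook's y.
- rack: Fixed small storage rack, left or right of the stand: wooden foot 90 x 110 mm, and an 8 mm bar on edge, 100 mm long along its y, top edge 130 mm above the table. The hook starts hanging over it, the lower curl towards the rack's -x. Origin on the table under its middle.
- pail: Small aluminium pail, 84 mm across the rim, 65 mm tall, 210 to 420 g, upright on the table left or right of the stand. Origin: centre of its underside, z up. Fixed stiff handle: a straight 8 mm round bar along the pail's y, from y = -30 to +30 mm at 125 mm height, with an upright wooden grip block on its middle.
- pail_grip (a point): Middle of the wooden grip block on the pail's handle, 152 mm above the pail's underside: block 16 mm (pail's x) by 28 mm (y), from 128 to 175 mm height. Take it from above across the 28 mm, fingertips 8 mm or more above the bar, so that the hook's curl passes under the bar between the fingers.
- pail_bar (a point): Middle of the pail's handle bar, on its axis, 125 mm above the pail's underside. The gap between the bar's underside and the rim is 56 mm: the curl's tip must come in through it, from the side.
- hammer: Bystander, to be left alone: hammer lying on the table behind the stand. Origin at its underside.
- wrench: Bystander, to be left alone: open-ended wrench lying near the robot. Origin at its underside.
- spraycan: Bystander, to be left alone: closed grey can, 56 mm across, 150 mm tall, behind the stand. Origin at its underside.
- jar: Bystander, to be left alone: glass jar with steel lid, 60 mm across, 75 mm tall, behind the stand. Origin at its underside.
- collar: Bystander, to be left alone: steel pipe collar, 60 mm across, 30 mm tall, near the robot. Origin at its underside.
- offcut: Bystander, to be left alone: steel offcut 35 x 50 x 25 mm lying under the rail. Origin at its underside.
- wirebrush: Bystander, to be left alone: hand brush lying near the robot. Origin at its underside.

How it is judged:
By the outcome, as a careful person would: the job done as asked, in the order asked, and still so for the second after the job is handed in, with the robot touching nothing.
It also fails if it takes over 72 s, if anything falls off the work surface, if the arm or the gripper's body presses on something with over 40 N, if the wrist force passes 120 N, or if a joint passes its speed limit or range.

ROBOT

A 6-joint arm with a two-finger parallel gripper is mounted at the origin on the work surface. World frame = base frame: x ahead of the robot, y to its left, z up, the work surface at z = 0. Lengths are in mm, angles in degrees, forces in N, time in s.
With the tool pointing down it reaches from about 300 to 850 mm from the base axis. Payload 4.2 kg.
Tool frame: the origin (TCP) lies on the mounting face of the last link; the fingertips stand 191 mm ahead of it and the grasp point (between the pads) lies 172 mm ahead of it; z points along the fingers, y is the direction in which the jaws open and shut (so a half turn about z gives the same grasp; the last joint's range is limited). The gripper opens to 91 mm and grips with 3 to 60 N. Pads are 32 mm wide; open, the fingers measure 118 mm over their backs; the gripper's body (76 mm by 178 mm) begins 60 mm behind the grasp point.
Start: joints at [-67.609, 18.312, 89.639, -0, 72.044, -1.146], TCP at [229.62, -527.16, 404.776] pointing down, gripper open.
Joint ranges: [-177.97, 177.97], [-48.28, 115.42], [12.27, 149.76], [-77.06, 257.06], [2.81, 150.46], [-146.56, 146.56]. Speed limits (degrees/s): [147.25, 147.25, 180, 180, 180, 180].

INTERFACE

Orientations are given as [roll, pitch, yaw] about the fixed x, y, z axes, in that order (R = Rz(yaw) Ry(pitch) Rx(roll)).
In Python, from workcell import env gives the robot as it stands.
- The arm moves only by the shell command python3 -m handwheel 'ROWS' [FORCE]. ROWS is JSON, a list of rows, each an object with "gripper": the opening in per cent of the stroke, from 0 (shut) to 100 (fully open); "travel": the shift along the tool's x, y, z in m, a list of three; "twist": the turn about the tool's z in rad. In form: [{"gripper": gripper, "travel": [x, y, z], "twist": twist}, ...]. A call has 1 to 5 rows; each row shifts and turns the commanded pose from where the row before left it, along the tool's axes as they then stand; what a row does not reach is not made up. A row lasts 1/12 s, in which the tool goes at most 41.7 mm and 7.16 degrees, less where a joint would pass 70% of its speed; a pose out of reach is approached as far as the arm can. A call with a gripper value outside its range is refused whole. The fingers move at their own pace and stop on an object; FORCE is the grip in N (left out, the last holds). Time passes only in rows, so rows that do not move let the fingers close. It gives the time, the measured TCP pose, the force and the opening at its end, in the units of the state.
- env.state(): the state, without advancing time (a new reading comes with each control period).
- env.grab_frame(name): name is "side" or "top" or "wrist"; returns a dict with "frame" (420x560x3 uint8, red, green, blue), "intrinsics" (3x3 intrinsics, pixels), "k1" (the pictures are not rectified: a ray, as slopes to the right and down, at radius r is drawn at 1 + k1 r^2 times it, then the intrinsics apply), "extrinsics" (4x4, takes a point from camera to world coordinates). Camera axes: x right, y down, z forward; pixel columns grow to the right and rows downward; lengths in mm; the calibration is good to about 2 mm. A picture is of the moment at which its call begins. There is no depth.
- env.job_done(): hands the job in, once; it reports no verdict.
Trained networks look in the newest picture that a camera, given by its name, has taken for a name from the list of things; names that differ only in an ending like _2 or _b are one class to them, and where a whole thing is asked for, a point or a joint stands for the part that bears it (a point fixed in the world has none). Each returns a list of dicts, best first, with "confidence" (0 to 1); they miss things now and then, are a little off and sometimes report something else, mostly with a low value. They report only what shows in the picture. A call takes as long as a camera call.
- env.trace(camera, thing): "pixels" (420x560 bool, what is visible of it) and "uv" ([column, row] in pixels, amid what is visible of it).
- env.pinpoint(camera, thing): "uv" ([column, row] in pixels: a listed point, or the origin of a listed thing).
The state is a dict: "time_s": time; "qpos": joint angles; "qvel": joint speeds; "effort": joint torques, N m; "ee_pos": TCP position; "ee_rot": TCP orientation; "force": force on the tool from outside, world axes, zero at the start; "torque": the same for the moment, N m; "gripper_width": finger opening in mm.
Only numpy, scipy, OpenCV 4.12 (cv2) and the standard library are available. Lean on these libraries where they do the work, as an engineer would, in place of code of your own. Each camera call takes 0.05 s, during which the arm holds its last target. There are 200 camera calls.

## Working session

There is one attempt and no reset: what is moved stays moved. The work goes in short steps, Python scripts to look and compute and a shell command to move; the robot and the scene stay as the last step left them, time stands still between calls to the robot, and variables do not carry over. Pictures are saved under pics/ and viewed, about 8 in all and at most 12, crops included, and the job is handed in when it is done.

```bash
ls; mkdir -p pics; cat > h.py <<'E'
import numpy as np, cv2
from workcell import env
from scipy.optimize import least_squares
def cam(n):
    f=env.grab_frame(n); return f
def ray(f,uv):
    K=np.array(f["intrinsics"]);T=np.array(f["extrinsics"])
    s=np.array([(uv[0]-K[0,2])/K[0,0],(uv[1]-K[1,2])/K[1,1]]); u=s.copy()
    for _ in range(20): u=s/(1+f["k1"]*(u@u))
    d=T[:3,:3]@np.array([u[0],u[1],1]); return T[:3,3],d/np.linalg.norm(d)
def proj(f,P):
    K=np.array(f["intrinsics"]);T=np.array(f["extrinsics"])
    c=T[:3,:3].T@(np.array(P)-T[:3,3]); u=c[:2]/c[2]; u=u*(1+f["k1"]*(u@u))
    return np.array([K[0,0]*u[0]+K[0,2],K[1,1]*u[1]+K[1,2]])
def tri(rs):
    A=0;b=0
    for o,d in rs:
        M=np.eye(3)-np.outer(d,d);A=A+M;b=b+M@o
    p=np.linalg.solve(A,b); return p,[round(float(np.linalg.norm((np.eye(3)-np.outer(d,d))@(p-o))),1) for o,d in rs]
def atz(f,uv,z):
    o,d=ray(f,uv); return o+d*(z-o[2])/d[2]
def save(f,name,crop=None,s=1):
    im=f["frame"][:,:,::-1]
    if crop: im=im[crop[1]:crop[3],crop[0]:crop[2]]
    cv2.imwrite("pics/"+name,cv2.resize(im,None,fx=s,fy=s,interpolation=cv2.INTER_CUBIC))
E
cat > m1.py <<'E'
from h import *
F={n:cam(n) for n in("side","top")}
im=np.vstack([F["side"]["frame"],F["top"]["frame"]])[:,:,::-1]
for n in F: save(F[n],n+"1.png",s=1.4); print(n,np.round(F[n]["extrinsics"],2).tolist(),F[n]["intrinsics"])
for t in "stand rail_mid hook hook_grip hook_cup rack pail pail_grip pail_bar".split():
    R=[]
    for n in F:
        p=env.pinpoint(n,t)
        if p: R.append(ray(F[n],p[0]["uv"])); print(t,n,np.round(p[0]["uv"],1),round(p[0]["confidence"],2))
    if len(R)==2: a,b=tri(R);print("   ",np.round(a,1),b)
print(env.state())
E
python3 m1.py
```

```text
pics
side [[-0.83, -0.38, 0.41, 178.14], [-0.56, 0.55, -0.62, 573.8], [0.01, -0.74, -0.67, 796.95], [0.0, 0.0, 0.0, 1.0]] [[476.9350587    0.         278.205051  ]
 [  0.         476.9350587  209.32694415]
 [  0.           0.           1.        ]]
top [[-0.02, -1.0, 0.05, 507.62], [-1.0, 0.02, 0.0, 25.35], [-0.0, -0.05, -1.0, 910.26], [0.0, 0.0, 0.0, 1.0]] [[400.53080824   0.         281.77087885]
 [  0.         400.53080824 204.99821295]
 [  0.           0.           1.        ]]
stand side [266.9 248.3] 0.71
stand top [306.  174.2] 0.74
    [617.9 -29.6   8.2] [4.3, 4.3]
rail_mid side [262.2 166.6] 0.77
rail_mid top [315.9 158.9] 0.7
    [619.9 -30.4 236.7] [1.6, 1.6]
hook top [433.9 251.1] 0.7
hook_grip side [388.9 171.1] 0.67
hook_grip top [444.3 252.9] 0.86
    [ 450.3 -279.7  143. ] [0.5, 0.5]
hook_cup side [411.2 219.8] 0.83
hook_cup top [416.2 287.8] 0.74
    [ 370.  -253.5   55.4] [0.9, 0.9]
rack side [262.6 165.4] 0.71
rack top [417.5 247.6] 0.89
    [540.4 -93.8 284. ] [109.1, 109.1]
pail side [229.2 381.3] 0.8
pail top [178.9 234.1] 0.87
    [489.6 263.6  -4.4] [1.1, 1.1
[... 160 characters left out ...]
.8] 0.57
    [493.6 257.4 126.4] [0.5, 0.5]
{'time_s': 1.0, 'qpos': array([-6.76091564e+01,  1.83098423e+01,  8.96400587e+01,  1.30501145e-04,
        7.20445517e+01, -1.14589602e+00]), 'qvel': array([ 0.07177899,  0.00058511,  0.11978258, -0.11708432, -0.08108973,
       -0.00809347]), 'effort': array([-5.43055812e-04, -4.12366962e+01, -2.32232970e+01,  7.27043976e-02,
        3.76402040e-02, -7.98031039e-06]), 'ee_pos': array([ 229.61353164, -527.14629124,  404.78938412]), 'ee_rot': array([ 1.79994451e+02, -1.31870612e-05,  2.35366994e+01]), 'force': array([-0.75714565, -0.03505639,  0.55966547]), 'torque': array([-0.00117726, -0.00065267, -0.02411725]), 'gripper_width': 91.58272676858601}
```

View pics/side1.png

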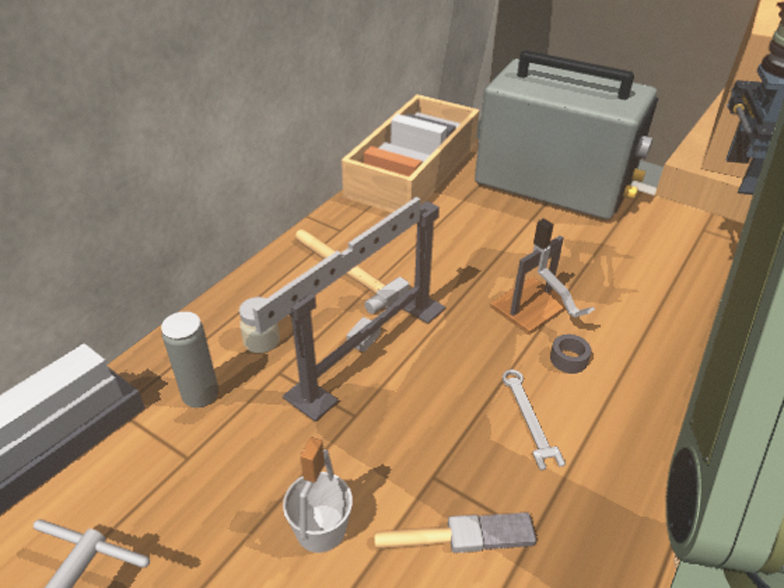

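View pics/top1.png

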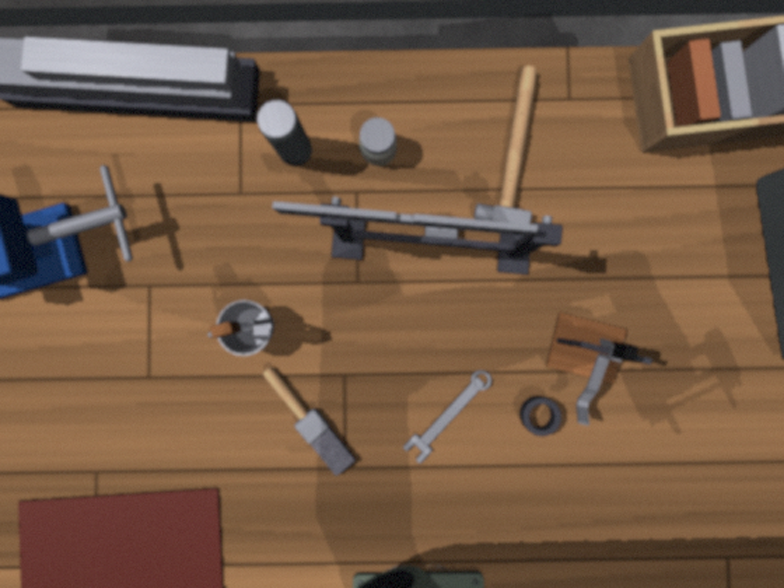

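The side view shows the rail with its notch near (335,265), the hook on the rack at (545,250) and the pail at (318,500). In the top view the notch is near (405,217), the hook grip at (620,350) and the pail at (243,328). Next I turn the tool and move over the hook.

```bash
python3 -m handwheel '[{"gripper":100,"travel":[0,0,0],"twist":0.12},{"gripper":100,"travel":[0,0,0],"twist":0.12},{"gripper":100,"travel":[0,0,0],"twist":0.12},{"gripper":100,"travel":[0,0,0],"twist":0.12},{"gripper":100,"travel":[0,0,0],"twist":0.12}]'
python3 -m handwheel '[{"gripper":100,"travel":[0,0,0],"twist":0.075},{"gripper":100,"travel":[0.0186,-0.037,-0.0025],"twist":0},{"gripper":100,"travel":[0.0186,-0.037,-0.0025],"twist":0},{"gripper":100,"travel":[0.0186,-0.037,-0.0025],"twist":0},{"gripper":100,"travel":[0.0186,-0.037,-0.0025],"twist":0}]'
python3 -m handwheel '[{"gripper":100,"travel":[0.0186,-0.037,-0.0025],"twist":0},{"gripper":100,"travel":[0.0186,-0.037,-0.0025],"twist":0},{"gripper":100,"travel":[0.0186,-0.037,-0.0025],"twist":0},{"gripper":100,"travel":[0.0186,-0.037,-0.0025],"twist":0},{"gripper":100,"travel":[0,0,0],"twist":0}]'
cat > m2.py <<'E'
from h import *
import sys
tag=sys.argv[1]; things=sys.argv[2].split()
F={n:cam(n) for n in sys.argv[3].split()}
if len(sys.argv)<5:save(F["wrist"],tag+".png",s=1.4)
for t in things:
    R=[]
    for n in F:
        p=env.pinpoint(n,t)
        if p and p[0]["confidence"]>.3: R.append(ray(F[n],p[0]["uv"])); print(t,n,np.round(p[0]["uv"],1),round(p[0]["confidence"],2))
    if len(R)>1: a,b=tri(R);print("   ",np.round(a,1),b)
s=env.state();print(s["time_s"],s["ee_pos"],s["ee_rot"])
T=np.array(F.get("wrist",{"extrinsics":np.eye(4)})["extrinsics"]);print(np.round(T,2).tolist())
E
python3 m2.py w1 "hook hook_grip hook_cup rack" "side top wrist"
```

```text
time_s: 1.42
ee_pos: [229.6, -527.2, 404.8]
ee_rot: [180.0, -0.0, -11.2]
force: [-0.0, -0.9, 0.4]
gripper_width: 91.4
time_s: 1.83
ee_pos: [340.8, -402.4, 414.9]
ee_rot: [180.0, -0.0, -15.2]
force: [1.3, -0.5, 0.6]
gripper_width: 91.4
time_s: 2.25
ee_pos: [454.3, -275.7, 425.4]
ee_rot: [-179.8, -0.2, -14.8]
force: [-0.0, -0.7, 0.5]
gripper_width: 91.2
hook side [384.8 178.4] 0.71
hook top [436.9 249.8] 0.63
hook wrist [269.3 213.2] 0.59
    [ 454.4 -273.8  124. ] [0.5, 0.4, 0.9]
hook_grip side [388.3 171.6] 0.81
hook_grip top [444.2 250.9] 0.68
hook_grip wrist [270.8 226. ] 0.95
    [ 451.3 -276.2  145.6] [1.8, 3.6, 2.5]
hook_cup side [412.8 220.4] 0.87
hook_cup top [416.7 287.3] 0.66
hook_cup wrist [272.6 279. ] 0.98
    [ 368.8 -254.5   54. ] [3.2, 2.8, 1.2]
rack side [376. 220.] 0.57
rack top [418.6 246.2] 0.91
rack wrist [270.8 186.3] 0.6
    [ 454.5 -275.5   -4.1] [3.5, 5.0, 3.1]
3.0 [ 450.40759201 -280.48123108  424.75438896] [ 1.79996179e+02 -9.83043727e-04 -1.51615287e+01]
[[-0.26, -0.93, -0.25, 520.72], [-0.97, 0.25, 0.07, -297.97], [0.0, 0.25, -0.97, 404.88], [0.0, 0.0, 0.0, 1.0]]
```

View pics/w1.png

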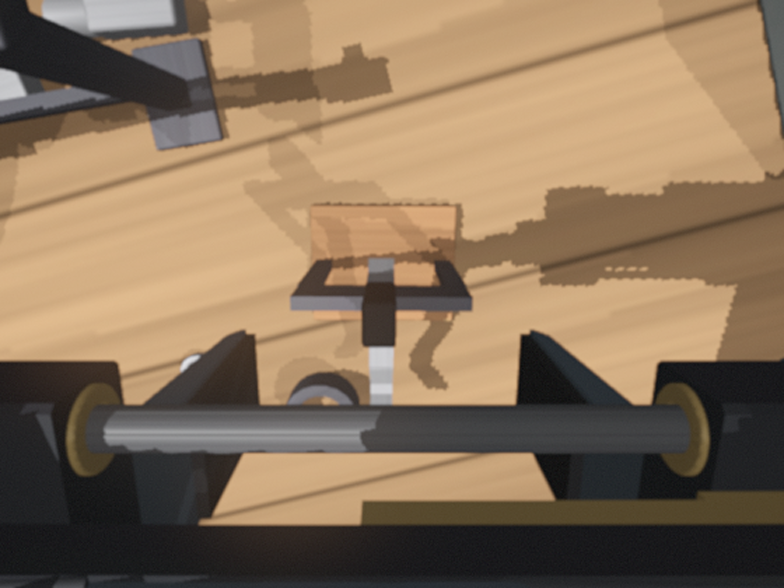

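The wrist view shows the rack bar level in the picture, from (292,300) to (470,300), so a yaw of −15.2° fits. The block at (379,315) sits slightly left of the middle of the fingers. I use the known height of 157.5 mm for the wrist ray.

```bash
python3 - <<'E'
from h import *
f=cam("wrist");t=cam("top");s=cam("side");S=env.state();y=np.radians(S["ee_rot"][2])
X=np.array([np.cos(y),np.sin(y)]);Y=np.array([np.sin(y),-np.cos(y)])
for n,fr in(("wrist",f),("top",t),("side",s)):
  for th,z in(("hook_grip",157.5),("hook_cup",56.5),("hook",130)):
    for p in env.pinpoint(n,th)[:1]:
        d=(atz(fr,p["uv"],z)-S["ee_pos"])[:2]; print(n,th,np.round([d@X,d@Y],1),round(p["confidence"],2))
E
```

```text
wrist hook_grip [ 3.1 -5.3] 0.9
wrist hook_cup [-84.   -6.6] 0.56
wrist hook [ 2.9 -5.8] 0.72
top hook_grip [-0.4 -7.2] 0.79
top hook_cup [-88.6  -4.4] 0.59
top hook [ -0.6 -12.4] 0.64
side hook_grip [ -8.6 -12.9] 0.66
side hook_cup [-89.1  -9. ] 0.72
side hook [ 6.1 -3.3] 0.73
```

```bash
python3 -m handwheel '[{"gripper":100,"travel":[0.002,-0.0055,0.025],"twist":0},{"gripper":100,"travel":[0,0,0.025],"twist":0},{"gripper":100,"travel":[0,0,0.023],"twist":0},{"gripper":60,"travel":[0,0,0.012],"twist":0},{"gripper":40,"travel":[0,0,0.008],"twist":0}]' 30
python3 -m handwheel '[{"gripper":30,"travel":[0,0,0],"twist":0},{"gripper":24,"travel":[0,0,0],"twist":0},{"gripper":20,"travel":[0,0,0],"twist":0},{"gripper":14,"travel":[0,0,0],"twist":0},{"gripper":10,"travel":[0,0,0],"twist":0}]' 
python3 -m handwheel '[{"gripper":6,"travel":[0,0,0],"twist":0},{"gripper":4,"travel":[0,0,0],"twist":0},{"gripper":4,"travel":[0,0,0],"twist":0},{"gripper":4,"travel":[0,0,0],"twist":0},{"gripper":4,"travel":[0,0,0],"twist":0}]' 

```

```text
time_s: 4.02
ee_pos: [453.6, -275.2, 329.9]
ee_rot: [-180.0, 0.2, -15.1]
force: [-0.3, 0.4, 1.3]
gripper_width: 80.6
time_s: 4.43
ee_pos: [454.1, -275.6, 332.7]
ee_rot: [180.0, -0.1, -15.1]
force: [0.3, -0.2, -0.3]
gripper_width: 47.2
time_s: 4.85
ee_pos: [453.9, -275.5, 331.8]
ee_rot: [180.0, -0.0, -15.1]
force: [-0.3, -0.0, -0.2]
gripper_width: 16.1
```

```bash
python3 -m handwheel '[{"gripper":4,"travel":[0,0,-0.01],"twist":0},{"gripper":4,"travel":[0,0,-0.02],"twist":0},{"gripper":4,"travel":[0,0,-0.03],"twist":0},{"gripper":4,"travel":[0,0,-0.03],"twist":0},{"gripper":4,"travel":[0,0,-0.03],"twist":0}]' 40
python3 -m handwheel '[{"gripper":4,"travel":[0,0,-0.03],"twist":0},{"gripper":4,"travel":[0,0,-0.02],"twist":0},{"gripper":4,"travel":[0,0,-0.008],"twist":0},{"gripper":4,"travel":[0,0,0],"twist":0},{"gripper":4,"travel":[0,0,0],"twist":0}]'
python3 - <<'E'
from h import *
S=env.state();print(S["ee_pos"],S["force"],S["torque"])
F={n:cam(n) for n in("side","top")}
p=env.trace("side","hook_grip");print([(np.round(q["uv"],1),q["confidence"]) for q in p])
for t in ("rail_mid","stand","hook_grip","hook_cup"):
  R=[]
  for n in F:
    q=env.pinpoint(n,t)
    if q: R.append(ray(F[n],q[0]["uv"])); print(t,n,np.round(q[0]["uv"],1),round(q[0]["confidence"],2),np.round(atz(F[n],q[0]["uv"],240 if t=="rail_mid" else 0),1))
  if len(R)>1: a,b=tri(R);print("  ",np.round(a,1),b)
# candidate rail ends from pictures at z=240
for uv in ((275,207),(560,228),(405,217)):
  print("top",np.round(atz(F["top"],np.array(uv)/1.4,240),1))
for uv in ((256,307),(418,203),(432,210),(335,262)):
  print("side",np.round(atz(F["side"],np.array(uv)/1.4,240),1))
save(F["side"],"side_rail.png",(170,130,330,270),5)
E
```

```text
time_s: 5.27
ee_pos: [453.7, -275.3, 453.4]
ee_rot: [-180.0, 0.0, -15.1]
force: [0.5, -1.0, -1.2]
gripper_width: 15.7
time_s: 5.68
ee_pos: [453.7, -275.4, 509.0]
ee_rot: [-180.0, 0.1, -15.1]
force: [-0.7, -0.2, -1.6]
gripper_width: 15.6
[ 453.72794546 -275.35364233  508.97826395] [-0.68626576 -0.16440385 -1.59709073] [ 0.02583943 -0.0293406   0.01489259]
[(array([402.8, 133.6]), 0.83)]
rail_mid side [262.4 166.5] 0.67 [618.6 -26.7 240. ]
rail_mid top [315.4 157.8] 0.66 [619.9 -30.2 240. ]
   [620.7 -30.3 236.8] [0.4, 0.4]
stand side [266.3 248.3] 0.87 [619.7 -37.1   0. ]
stand top [306.5 172.4] 0.85 [626.8 -29.1   0. ]
   [621.8 -31.4   4.4] [5.1, 5.1]
hook_grip side [404.3  98.2] 0.89 [ 637.5 -868.4    0. ]
hook_cup side [427.1 156.4] 0.7 [ 449.7 -591.3    0. ]
hook_cup top [449.5 305.9] 0.81 [ 320.5 -344.5    0. ]
   [ 369.3 -248.8  234.7] [0.6, 0.6]
top [640.  170.4 240. ]
top [ 609.  -172.3  240. ]
top [625.3  13.7 240. ]
side [642.8 172.  240. ]
side [ 600.2 -128.7  240. ]
side [ 574.  -125.2  240. ]
side [616.8  48.9 240. ]
```

View pics/side_rail.png

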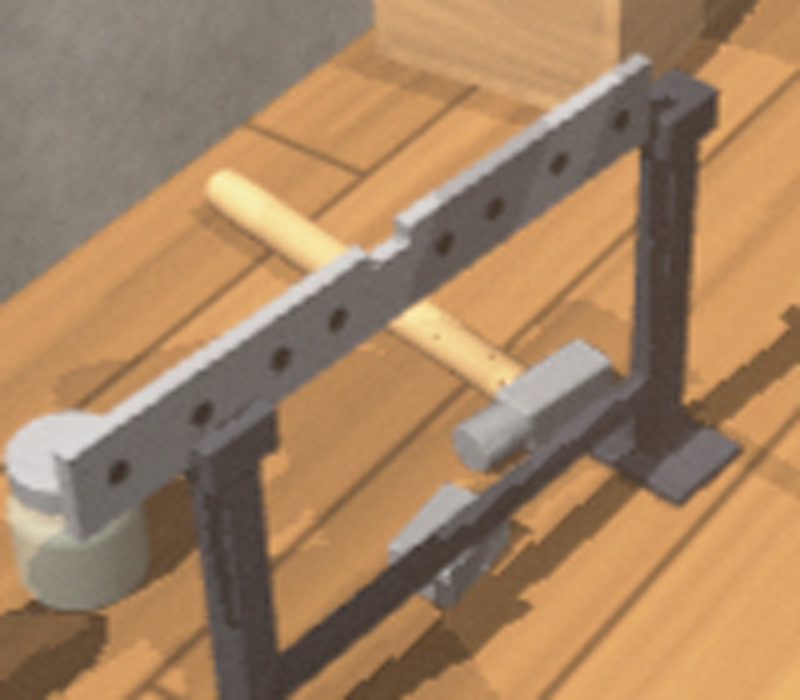

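The enlarged side view shows the notch from (360,255) to (400,225) on the bar's top edge, and the bar ends at (75,460) and (648,62). Now the same from the top camera.

```bash
python3 - <<'E'
from h import *
F={n:cam(n) for n in("side","top")}
save(F["top"],"top_rail.png",(190,130,415,200),3.5)
for uv in ((75,460),(648,62),(360,252),(398,222)):
  print("side",np.round(atz(F["side"],np.array(uv)/5+[170,130],240),1))
E
```

```text
side [635.3 174.9 240. ]
side [ 603.6 -137.9  240. ]
side [624.8  30.2 240. ]
side [624.1   7.5 240. ]
```

View pics/top_rail.png

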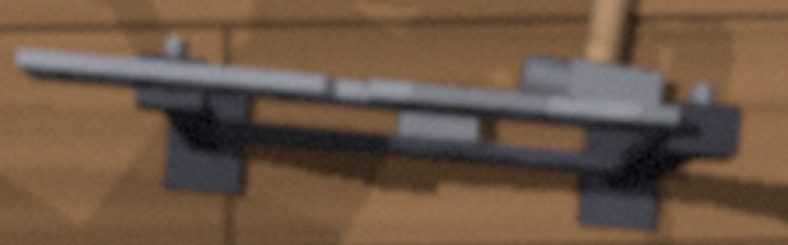

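The top view shows the bar from (17,54) to (680,113), with the notch between about 330 and 372.

```bash
python3 - <<'E'
from h import *
f=cam("top")
P=[atz(f,np.array(u)/3.5+[190,130],240) for u in((17,54),(680,113),(331,84),(372,87))]
print(np.round(P,1)); d=P[0]-P[1]; print(np.linalg.norm(d),np.degrees(np.arctan2(-d[0],d[1])),(P[0]+P[1])/2,(P[2]+P[3])/2)
p=env.trace("top","stand"); 
# subpixel centreline of the bar's bright top face
g=cv2.cvtColor(f["frame"],cv2.COLOR_RGB2GRAY)
S=env.state(); print(S["ee_pos"],S["ee_rot"])
E
```

```text
[[ 644.2  173.   240. ]
 [ 610.4 -145.9  240. ]
 [ 627.2   21.6  240. ]
 [ 625.4    1.9  240. ]]
320.72519574901963 -6.05045889964151 [627.31881314  13.52917691 240.        ] [626.27600982  11.77493111 240.        ]
[ 453.90833281 -275.4761986   509.78137542] [ 1.79996087e+02 -6.91884568e-03 -1.51360412e+01]
```

```bash
python3 -m handwheel '[{"gripper":4,"travel":[0,0,0],"twist":-0.08},{"gripper":4,"travel":[0,0,0],"twist":-0.08},{"gripper":4,"travel":[0.0158,-0.034,0],"twist":0},{"gripper":4,"travel":[0.0158,-0.034,0],"twist":0},{"gripper":4,"travel":[0.0158,-0.034,0],"twist":0}]'
python3 -m handwheel '[{"gripper":4,"travel":[0.0158,-0.034,0],"twist":0},{"gripper":4,"travel":[0.0158,-0.034,0],"twist":0},{"gripper":4,"travel":[0.0158,-0.034,0],"twist":0},{"gripper":4,"travel":[0.0158,-0.034,0],"twist":0},{"gripper":4,"travel":[0.0158,-0.034,0],"twist":0}]'
python3 -m handwheel '[{"gripper":4,"travel":[0.0158,-0.034,0],"twist":0},{"gripper":4,"travel":[0,0,0],"twist":0},{"gripper":4,"travel":[0,0,0],"twist":0}]'
python3 m2.py w2 "hook hook_grip hook_cup" "side top wrist"
```

```text
time_s: 6.85
ee_pos: [511.9, -178.3, 509.9]
ee_rot: [180.0, -0.0, -6.1]
force: [0.7, -0.9, -1.5]
gripper_width: 15.5
time_s: 7.27
ee_pos: [608.6, -16.3, 509.9]
ee_rot: [180.0, -0.0, -6.0]
force: [-0.9, -1.2, -2.3]
gripper_width: 15.9
time_s: 7.52
ee_pos: [628.0, 15.9, 508.8]
ee_rot: [180.0, 0.1, -5.8]
force: [-0.5, -0.3, -1.4]
gripper_width: 15.7
hook side [246.4 148.1] 0.92
hook top [291.  144.5] 0.67
hook wrist [274.4 261.9] 0.87
    [626.7  13.1 304.2] [2.4, 3.6, 2.1]
hook_grip side [245.6 139.2] 0.87
hook_grip wrist [278.9 281.4] 0.98
    [623.4  13.6 323.5] [1.2, 1.2]
hook_cup side [283.9 198.1] 0.9
hook_cup top [281.7 204.6] 0.82
hook_cup wrist [278.2 329.9] 0.63
    [539.6  23.4 232.7] [3.8, 5.2, 2.3]
8.1167 [627.04362365  13.75473503 509.84046419] [ 1.79998097e+02 -8.64117533e-03 -6.00028950e+00]
[[-0.1, -0.96, -0.25, 698.41], [-0.99, 0.1, 0.03, 5.97], [0.0, 0.25, -0.97, 489.58], [0.0, 0.0, 0.0, 1.0]]
```

View pics/w2.png

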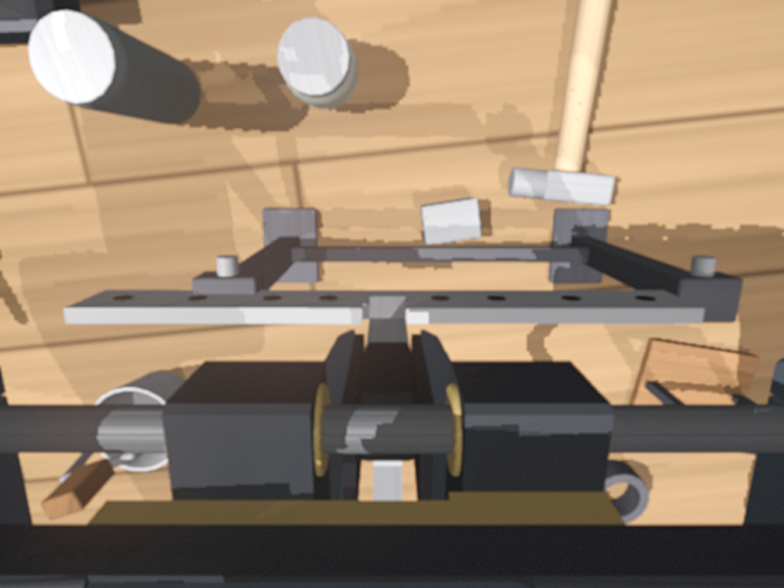

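The wrist view shows the bar level in the picture, with its top face on rows 308–322, the notch at columns 363–407 and bar ends at 65 and 705. The hook's rear leg ends at (388,296) and lies over the bar.

```bash
python3 - <<'E'
from h import *
f=cam("wrist");S=env.state();y=np.radians(S["ee_rot"][2])
X=np.array([np.cos(y),np.sin(y)]);Y=np.array([np.sin(y),-np.cos(y)])
def q(n,uv,z):
    d=(atz(f,np.array(uv)/1.4,z)-S["ee_pos"])[:2];print(n,np.round([d@X,d@Y],1))
q("notch",(385,315),240);q("L",(65,315),240);q("R",(705,315),240)
q("leg bottom",(388,296),260);q("leg l",(369,300),262);q("leg r",(407,300),262)
q("curl l",(373,485),226);q("curl r",(402,485),226)
env.pinpoint
for t,z in(("hook_grip",335.5),("hook_cup",234.5),("hook",308)):
    p=env.pinpoint("wrist",t)
    if p:q(t,np.array(p[0]["uv"])*1.4,z)
h=[proj(f,np.array([*(S["ee_pos"][:2]+X*a+Y*b),z]))*1.4 for a,b,z in((0,8,337),(0,-8,337),(-60,0,225))];print(np.round(h))
E
```

```text
notch [ 0.2 -0.7]
L [   0.3 -161.2]
R [  0.  159.8]
leg bottom [14.9  0.8]
leg l [13.6 -7.8]
leg r [13.6  9.4]
curl l [-106.2   -7.9]
curl r [-106.2    8.9]
hook_grip [1.3 0.3]
hook_cup [-31.4  -2.9]
hook [-0.9 -1.2]
[[411. 399.]
 [361. 399.]
 [387. 411.]]
```

```bash
python3 -m handwheel '[{"gripper":4,"travel":[0.0005,-0.0013,0.01],"twist":0},{"gripper":4,"travel":[0,0,0.008],"twist":0},{"gripper":4,"travel":[0,0,0.006],"twist":0},{"gripper":4,"travel":[0,0,0.006],"twist":0},{"gripper":4,"travel":[0,0,0],"twist":0}]'
python3 -m handwheel '[{"gripper":4,"travel":[0,0,0.005],"twist":0},{"gripper":4,"travel":[0,0,0.005],"twist":0},{"gripper":4,"travel":[0,0,0.005],"twist":0},{"gripper":4,"travel":[0,0,0],"twist":0},{"gripper":4,"travel":[0,0,0],"twist":0}]'
```

```text
time_s: 8.73
ee_pos: [627.7, 15.3, 477.5]
ee_rot: [180.0, 0.2, -6.0]
force: [0.6, -0.0, -1.7]
gripper_width: 16.0
time_s: 9.15
ee_pos: [627.9, 15.3, 464.4]
ee_rot: [180.0, 0.0, -6.0]
force: [0.4, -0.3, -2.1]
gripper_width: 15.9
```

```bash
python3 -m handwheel '[{"gripper":4,"travel":[0,0,0.005],"twist":0},{"gripper":4,"travel":[0,0,0.005],"twist":0},{"gripper":4,"travel":[0,0,0.005],"twist":0},{"gripper":4,"travel":[0,0,0.003],"twist":0},{"gripper":4,"travel":[0,0,0],"twist":0}]'
python3 -m handwheel '[{"gripper":4,"travel":[0,0,0.002],"twist":0},{"gripper":4,"travel":[0,0,0.002],"twist":0},{"gripper":4,"travel":[0,0,0],"twist":0},{"gripper":4,"travel":[0,0,0],"twist":0}]'
python3 -m handwheel '[{"gripper":4,"travel":[0,0,0.002],"twist":0},{"gripper":4,"travel":[0,0,0],"twist":0},{"gripper":4,"travel":[0,0,0],"twist":0}]'
```

```text
time_s: 9.57
ee_pos: [627.9, 15.3, 445.8]
ee_rot: [180.0, 0.0, -6.0]
force: [1.1, -0.3, -2.2]
gripper_width: 16.0
time_s: 9.9
ee_pos: [627.8, 15.3, 442.7]
ee_rot: [180.0, -0.0, -6.0]
force: [-0.1, 0.9, -1.5]
gripper_width: 15.9
time_s: 10.15
ee_pos: [627.8, 15.3, 440.7]
ee_rot: [180.0, -0.0, -6.0]
force: [0.4, -0.3, -1.2]
gripper_width: 16.0
```

Below the plain-edge height of 441.8 there is no contact yet, so the crown may be entering the notch. I continue in small steps.

```bash
python3 -m handwheel '[{"gripper":4,"travel":[0,0,0.002],"twist":0},{"gripper":4,"travel":[0,0,0],"twist":0},{"gripper":4,"travel":[0,0,0],"twist":0}]'
python3 -m handwheel '[{"gripper":4,"travel":[0,0,0.002],"twist":0},{"gripper":4,"travel":[0,0,0],"twist":0},{"gripper":4,"travel":[0,0,0],"twist":0}]'
python3 -m handwheel '[{"gripper":4,"travel":[0,0,0.001],"twist":0},{"gripper":4,"travel":[0,0,0],"twist":0},{"gripper":4,"travel":[0,0,0],"twist":0}]'
python3 -m handwheel '[{"gripper":4,"travel":[0,0,0.001],"twist":0},{"gripper":4,"travel":[0,0,0],"twist":0},{"gripper":4,"travel":[0,0,0],"twist":0}]'
```

```text
time_s: 10.4
ee_pos: [627.8, 15.3, 438.6]
ee_rot: [180.0, 0.0, -6.0]
force: [-0.4, -0.0, -1.2]
gripper_width: 15.7
time_s: 10.65
ee_pos: [627.7, 15.3, 436.5]
ee_rot: [180.0, 0.0, -6.0]
force: [0.2, -0.1, -0.9]
gripper_width: 15.6
time_s: 10.9
ee_pos: [627.8, 15.3, 435.7]
ee_rot: [180.0, 0.0, -6.0]
force: [0.0, 0.4, -0.6]
gripper_width: 15.8
time_s: 11.15
ee_pos: [627.8, 15.3, 434.7]
ee_rot: [180.0, 0.0, -6.0]
force: [0.5, 0.1, -1.6]
gripper_width: 15.7
```

```bash
python3 -m handwheel '[{"gripper":4,"travel":[0,0,0.001],"twist":0},{"gripper":4,"travel":[0,0,0],"twist":0},{"gripper":4,"travel":[0,0,0],"twist":0}]'
python3 -m handwheel '[{"gripper":4,"travel":[0,0,0.001],"twist":0},{"gripper":4,"travel":[0,0,0],"twist":0},{"gripper":4,"travel":[0,0,0],"twist":0}]'
python3 -m handwheel '[{"gripper":4,"travel":[0,0,0.0005],"twist":0},{"gripper":4,"travel":[0,0,0],"twist":0},{"gripper":4,"travel":[0,0,0],"twist":0}]'

```

```text
time_s: 11.4
ee_pos: [627.8, 15.3, 433.9]
ee_rot: [180.0, -0.0, -6.0]
force: [-0.3, 0.2, -1.1]
gripper_width: 16.0
time_s: 11.65
ee_pos: [627.7, 15.3, 433.8]
ee_rot: [-180.0, -0.1, -6.0]
force: [-2.1, -0.0, 6.1]
gripper_width: 16.1
time_s: 11.9
ee_pos: [627.6, 15.3, 433.9]
ee_rot: [-180.0, -0.1, -6.0]
force: [-1.8, 0.6, 6.8]
gripper_width: 16.2
```

Contact came at TCP 433.8, exactly the height predicted for the notch floor (8 mm below the plain edge). I relieve the load, open and back off upwards.

```bash
python3 -m handwheel '[{"gripper":4,"travel":[0,0,-0.001],"twist":0},{"gripper":4,"travel":[0,0,0],"twist":0},{"gripper":20,"travel":[0,0,0],"twist":0},{"gripper":25,"travel":[0,0,0],"twist":0},{"gripper":30,"travel":[0,0,0],"twist":0}]' 20
python3 -m handwheel '[{"gripper":60,"travel":[0,0,0],"twist":0},{"gripper":60,"travel":[0,0,0],"twist":0},{"gripper":60,"travel":[0,0,0],"twist":0},{"gripper":60,"travel":[0,0,-0.01],"twist":0},{"gripper":60,"travel":[0,0,-0.02],"twist":0}]'
python3 -m handwheel '[{"gripper":60,"travel":[0,0,-0.03],"twist":0},{"gripper":60,"travel":[0,0,-0.04],"twist":0},{"gripper":60,"travel":[0,0,-0.03],"twist":0},{"gripper":60,"travel":[0,0,0],"twist":0},{"gripper":60,"travel":[0,0,0],"twist":0}]'
python3 m2.py w3 "hook hook_grip hook_cup pail pail_grip pail_bar" "side top wrist"
python3 - <<'E'
from h import *
f=cam("side");save(f,"side3.png",(150,110,330,290),4)
E
```

```text
time_s: 12.32
ee_pos: [627.9, 15.3, 432.5]
ee_rot: [180.0, 0.0, -6.0]
force: [0.2, 0.3, 0.4]
gripper_width: 25.5
time_s: 12.73
ee_pos: [627.6, 15.3, 461.4]
ee_rot: [180.0, 0.3, -6.0]
force: [-0.2, 0.4, 0.6]
gripper_width: 54.3
time_s: 13.15
ee_pos: [627.4, 15.3, 566.3]
ee_rot: [-180.0, -0.3, -6.0]
force: [-1.0, 0.8, -0.4]
gripper_width: 54.8
hook side [242.1 179.6] 0.85
hook top [286.9 154. ] 0.88
hook wrist [274.9 205.9] 0.89
    [629.4  18.3 232.7] [3.8, 1.2, 2.7]
hook_grip side [248.  171.3] 0.72
hook_grip top [286.6 152.2] 0.66
hook_grip wrist [278.  211.7] 0.73
    [625.9  15.1 251.4] [3.4, 3.8, 1.4]
hook_cup side [277.4 227.5] 0.88
hook_cup top [284.1 206.4] 0.86
hook_cup wrist [279.1 262.9] 0.8
    [544.8  23.2 155.7] [3.3, 2.2, 2.4]
pail side [231.2 378.7] 0.56
pail top [178.9 233.6] 0.85
pail wrist [129.6 268. ] 0.4
    [492.1 261.4  -3.7] [5.4, 2.6, 4.4]
pail_grip top [161.5 239.6] 0.8
pail_bar side [220.9 338. ] 0.67
pail_bar top [162.4 233.8] 0.63
    [494.7 262.8 126.4] [0.8, 0.8]
14.2 [627.78862809  15.33046371 563.27321927] [ 1.79994862e+02 -4.64931872e-03 -5.96952107e+00]
[[-0.1, -0.96, -0.25, 699.05], [-0.99, 0.1, 0.03, 7.48], [-0.0, 0.26, -0.97, 542.49], [0.0, 0.0, 0.0, 1.0]]
```

View pics/side3.png

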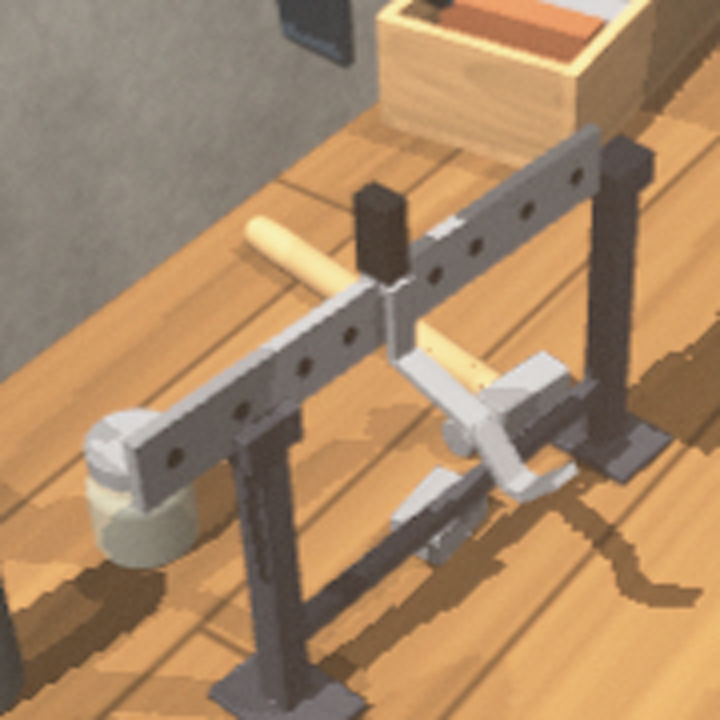

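View pics/w3.png

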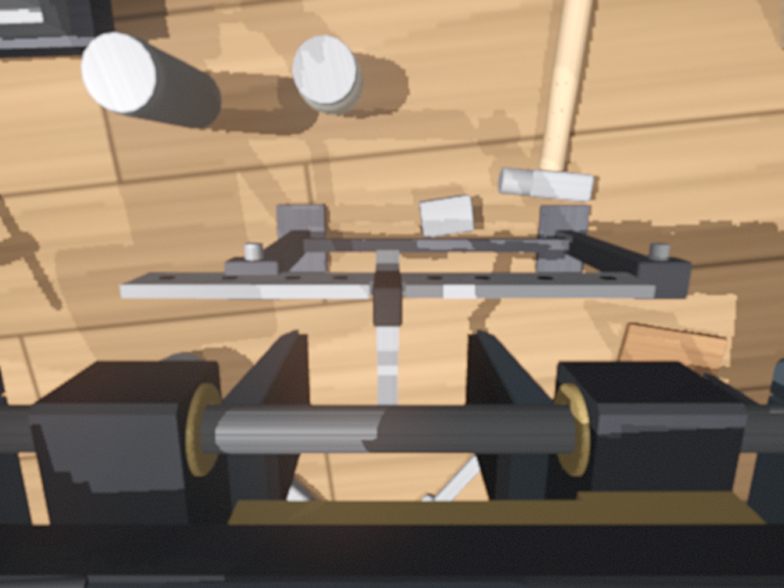

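The side view shows the hook sunk in the notch, with its crown below the bar's top edge at (385,285) and hanging upright. In the wrist view it lies centred at (388,290). Next I go above the pail.

```bash
python3 -m handwheel '[{"gripper":75,"travel":[-0.02,-0.0289,0],"twist":0},{"gripper":75,"travel":[-0.02,-0.0289,0.008],"twist":0},{"gripper":75,"travel":[-0.02,-0.0289,0.015],"twist":0},{"gripper":75,"travel":[-0.02,-0.0289,0.018],"twist":0},{"gripper":75,"travel":[-0.02,-0.0289,0.018],"twist":0}]'
python3 -m handwheel '[{"gripper":75,"travel":[-0.02,-0.0289,0.018],"twist":0},{"gripper":75,"travel":[-0.02,-0.0289,0.018],"twist":0},{"gripper":75,"travel":[-0.02,-0.0289,0.015],"twist":0},{"gripper":75,"travel":[0,0,0],"twist":0},{"gripper":75,"travel":[0,0,0],"twist":0}]'
python3 m2.py w4 "pail pail_grip pail_bar" "side top wrist"; python3 -c "
from h import *;print(env.state()['qpos'])"
```

```text
time_s: 14.67
ee_pos: [542.3, 170.5, 504.0]
ee_rot: [-180.0, -0.1, -6.0]
force: [-0.3, -0.1, 0.3]
gripper_width: 68.3
time_s: 15.08
ee_pos: [491.9, 263.1, 452.5]
ee_rot: [179.9, 0.1, -5.8]
force: [-0.3, 0.0, -0.1]
gripper_width: 68.6
pail side [228.3 378.1] 0.79
pail top [366.6 103.9] 0.66
pail wrist [280.7 181.3] 0.93
    [557.2 150.3 205. ] [210.7, 304.9, 108.8]
pail_grip side [220.1 326.2] 0.65
pail_grip top [161.9 240.2] 0.57
pail_grip wrist [281.8 210.4] 0.97
    [491.8 257.5 152.7] [6.0, 9.6, 4.3]
pail_bar side [220.2 338.6] 0.66
pail_bar top [163.7 230.5] 0.6
pail_bar wrist [283.8 208.5] 0.75
    [496.2 259.6 124.8] [4.0, 4.3, 6.7]
15.6833 [492.89293141 261.55997977 453.30711177] [ 1.79997483e+02 -1.18916581e-02 -6.00580774e+00]
[[-0.1, -0.96, -0.25, 564.56], [-0.99, 0.1, 0.03, 253.76], [-0.0, 0.25, -0.97, 434.08], [0.0, 0.0, 0.0, 1.0]]
[ 2.67745301e+01  1.52528017e+01  8.69943638e+01 -8.75385194e-03
  7.77441994e+01  1.22782196e+02]
```

View pics/w4.png

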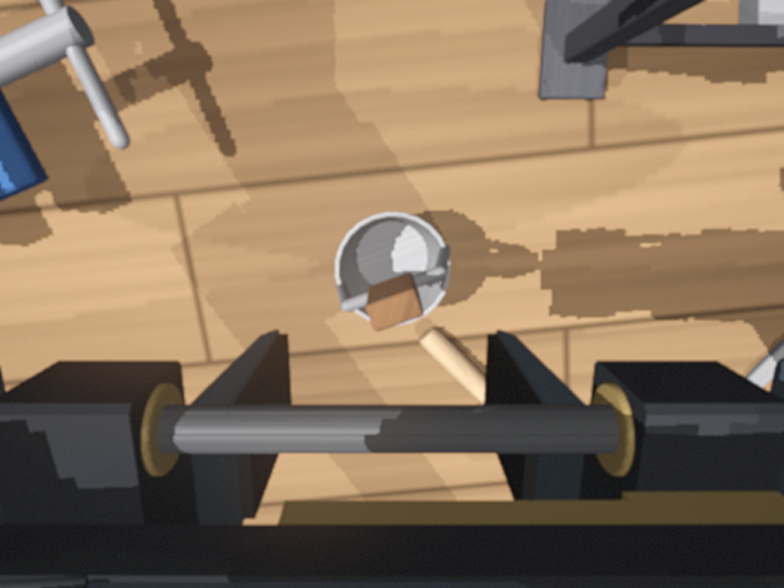

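The wrist view shows the pail at (393,268), with its handle bar running from about (340,305) to (447,272) and the block's top at about (395,303). The pail is turned about +18° relative to the tool.

```bash
python3 - <<'E'
from h import *
f=cam("wrist");S=env.state();y=np.radians(S["ee_rot"][2])
X=np.array([np.cos(y),np.sin(y)]);Y=np.array([np.sin(y),-np.cos(y)])
def q(n,uv,z):
    w=atz(f,np.array(uv)/1.4,z);d=(w-S["ee_pos"])[:2];print(n,np.round([d@X,d@Y],1),np.round(w,1));return w
a=q("barL",(342,305),125);b=q("barR",(446,272),125)
d=(a-b);print("len",np.linalg.norm(d),"yaw",np.degrees(np.arctan2(-d[0],d[1])))
# block colour segmentation
hsv=cv2.cvtColor(f["frame"],cv2.COLOR_RGB2HSV)
roi=np.zeros(hsv.shape[:2],bool);roi[185:245,250:310]=1
for tr in env.trace("wrist","pail_grip")[:1]:
    m=tr["pixels"].astype(np.uint8);r=cv2.minAreaRect(np.argwhere(m)[:,::-1].astype(np.float32));print(m.sum(),r,tr["confidence"])
    box=cv2.boxPoints(r)*1.4
    for c in box:q("c",c,170)
q("grip uv",np.array(env.pinpoint("wrist","pail_grip")[0]["uv"])*1.4,152)
q("pail",np.array(env.pinpoint("wrist","pail")[0]["uv"])*1.4,0)
q("rim",(393,268),65)
E
```

```text
barL [-10.  -27.4] [485.7 290.  125. ]
barR [10.5 35.9] [499.6 224.9 125. ]
len 66.58061844108317 yaw 12.005402964057549
5288 ((279.3846130371094, 191.92306518554688), (80.43152618408203, 83.75972747802734), 33.690067291259766) 0.57
c [ 12.  -38.8] [508.8 299.1 170. ]
c [61.6 -4.7] [554.5 260.  170. ]
c [30.3 43. ] [518.5 215.8 170. ]
c [-22.4  10.2] [469.5 253.9 170. ]
grip uv [4.3 4.4] [496.7 256.9 152. ]
pail [4.6 3.5] [497.1 257.8   0. ]
rim [1.6 4.5] [493.9 257.   65. ]
```

```bash
python3 -m handwheel '[{"gripper":75,"travel":[0.0025,0.0042,0],"twist":-0.105},{"gripper":75,"travel":[0,0,0.015],"twist":-0.105},{"gripper":75,"travel":[0,0,0.02],"twist":-0.104},{"gripper":75,"travel":[0,0,0.013],"twist":0},{"gripper":75,"travel":[0,0,0],"twist":0}]'
python3 -m handwheel '[{"gripper":75,"travel":[0,0,0],"twist":0},{"gripper":75,"travel":[0,0,0],"twist":0}]'
python3 - <<'E'
from h import *
f=cam("wrist");S=env.state();y=np.radians(S["ee_rot"][2]);print(S["ee_pos"],S["ee_rot"])
X=np.array([np.cos(y),np.sin(y)]);Y=np.array([np.sin(y),-np.cos(y)])
def q(n,uv,z):
    w=atz(f,np.array(uv),z);d=(w-S["ee_pos"])[:2];print(n,np.round([d@X,d@Y],1),np.round(w,1));return w
for n,z in(("pail_grip",152),("pail_bar",125),("pail",0)):
    for p in env.pinpoint("wrist",n)[:1]: q(n,p["uv"],z)
save(f,"w5.png",s=1.4)
E
```

```text
time_s: 16.3
ee_pos: [494.1, 257.2, 402.3]
ee_rot: [179.9, 0.3, 12.0]
force: [-0.2, 0.5, -0.1]
gripper_width: 68.4
time_s: 16.47
ee_pos: [495.0, 257.6, 406.2]
ee_rot: [-180.0, -0.1, 12.0]
force: [0.7, -0.0, 0.8]
gripper_width: 68.5
[495.05768084 257.64795318 406.43454921] [-1.79971256e+02 -1.28901912e-01  1.20156040e+01]
pail_grip [ 0.4 -1.3] [495.1 259.  152. ]
pail_bar [-0.7 -0.8] [494.2 258.3 125. ]
pail [-1.9  0.2] [493.2 257.    0. ]
```

View pics/w5.png

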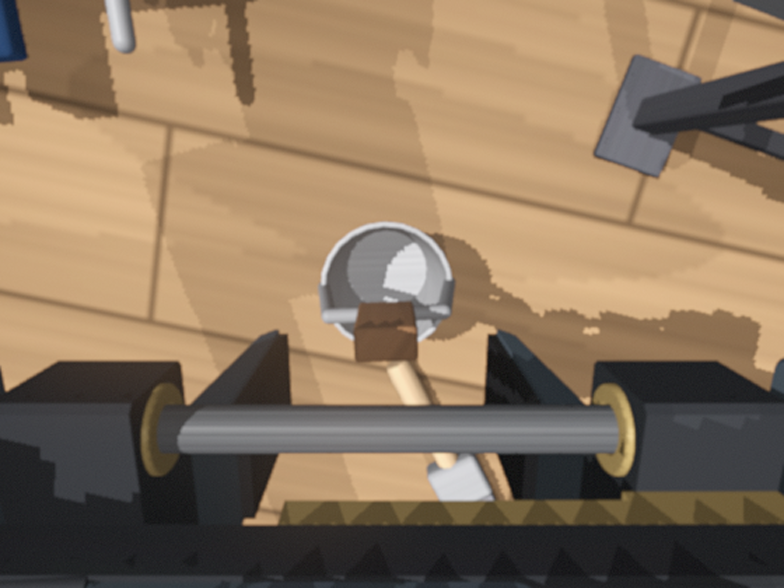

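The wrist view shows the block centred at (386,332) and the bar almost level, from (325,316) to (448,312), so about 2° more turn is needed. Now I go down and grip.

```bash
python3 -m handwheel '[{"gripper":75,"travel":[0,-0.0008,0.025],"twist":-0.025},{"gripper":75,"travel":[0,0,0.025],"twist":0},{"gripper":75,"travel":[0,0,0.019],"twist":0},{"gripper":75,"travel":[0,0,0.008],"twist":0},{"gripper":60,"travel":[0,0,0],"twist":0}]' 35
python3 -m handwheel '[{"gripper":50,"travel":[0,0,0],"twist":0},{"gripper":40,"travel":[0,0,0],"twist":0},{"gripper":34,"travel":[0,0,0],"twist":0},{"gripper":28,"travel":[0,0,0],"twist":0},{"gripper":22,"travel":[0,0,0],"twist":0}]'
python3 -m handwheel '[{"gripper":15,"travel":[0,0,0],"twist":0},{"gripper":15,"travel":[0,0,0],"twist":0},{"gripper":15,"travel":[0,0,0],"twist":0},{"gripper":15,"travel":[0,0,0],"twist":0}]' 50
```

```text
time_s: 17.08
ee_pos: [494.3, 258.0, 326.7]
ee_rot: [179.9, 0.2, 13.5]
force: [-0.2, 0.4, 0.1]
gripper_width: 64.1
time_s: 17.5
ee_pos: [494.7, 258.3, 329.1]
ee_rot: [-180.0, -0.1, 13.4]
force: [-0.6, 0.4, -0.1]
gripper_width: 31.1
time_s: 17.83
ee_pos: [494.8, 258.3, 328.9]
ee_rot: [-180.0, -0.1, 13.5]
force: [-0.6, 1.1, 5.9]
gripper_width: 28.1
```

```bash
python3 -m handwheel '[{"gripper":15,"travel":[0,0,-0.006],"twist":0},{"gripper":15,"travel":[0,0,-0.012],"twist":0},{"gripper":15,"travel":[0,0,-0.018],"twist":0},{"gripper":15,"travel":[0,0,-0.018],"twist":0},{"gripper":15,"travel":[0,0,-0.01],"twist":0}]'
python3 -m handwheel '[{"gripper":15,"travel":[0,0,0],"twist":0.04},{"gripper":15,"travel":[0,0,0],"twist":0.08},{"gripper":15,"travel":[0,0,0],"twist":0.1},{"gripper":15,"travel":[0,0,0],"twist":0.08},{"gripper":15,"travel":[0,0,0],"twist":0.04}]'
python3 -m handwheel '[{"gripper":15,"travel":[0,0.01,0],"twist":0},{"gripper":15,"travel":[-0.002,0.018,0],"twist":0},{"gripper":15,"travel":[-0.004,0.025,0],"twist":0},{"gripper":15,"travel":[-0.004,0.025,0],"twist":0},{"gripper":15,"travel":[-0.004,0.025,0],"twist":0}]'
python3 -m handwheel '[{"gripper":15,"travel":[-0.004,0.025,0],"twist":0},{"gripper":15,"travel":[-0.004,0.025,0],"twist":0},{"gripper":15,"travel":[-0.004,0.025,0],"twist":0},{"gripper":15,"travel":[-0.002,0.025,0],"twist":0},{"gripper":15,"travel":[0,0.016,0],"twist":0}]'
python3 -m handwheel '[{"gripper":15,"travel":[0,0.009,0],"twist":0},{"gripper":15,"travel":[0,0,0],"twist":0},{"gripper":15,"travel":[0,0,0],"twist":0}]'
cat > m3.py <<'E'
from h import *
F={n:cam(n) for n in("side","top","wrist")};S=env.state();y=np.radians(-6);T=S["ee_pos"]
X=np.array([np.cos(y),np.sin(y)]);Y=np.array([np.sin(y),-np.cos(y)])
print(S["time_s"],np.round(T,1),np.round(S["ee_rot"],1),np.round(S["force"],1),S["gripper_width"])
for t,z in(("hook",232),("hook_grip",259.5),("hook_cup",158.5),("pail_bar",T[2]-203.9),("pail_grip",T[2]-176.9)):
  R=[];l=[]
  for n in F:
    p=env.pinpoint(n,t)
    if p and p[0]["confidence"]>.4:
      R.append(ray(F[n],p[0]["uv"]));w=atz(F[n],p[0]["uv"],z);d=w[:2]-T[:2];l.append((n,np.round([d@X,d@Y],1).tolist(),round(p[0]["confidence"],2)))
  print(t,l,np.round(tri(R)[0],1) if len(R)>1 else "")
E
python3 m3.py
```

```text
time_s: 18.25
ee_pos: [494.6, 258.2, 393.2]
ee_rot: [180.0, -0.0, 13.5]
force: [0.8, -0.4, -4.0]
gripper_width: 27.7
time_s: 18.67
ee_pos: [494.3, 258.0, 391.2]
ee_rot: [179.9, 0.1, -6.2]
force: [0.3, 0.3, -3.2]
gripper_width: 28.0
time_s: 19.08
ee_pos: [469.0, 155.7, 391.5]
ee_rot: [179.9, 0.1, -5.9]
force: [0.5, -0.6, -3.6]
gripper_width: 28.0
time_s: 19.5
ee_pos: [442.1, 41.1, 391.7]
ee_rot: [179.9, 0.1, -6.0]
force: [0.1, 0.2, -3.8]
gripper_width: 27.7
time_s: 19.75
ee_pos: [442.7, 34.3, 392.1]
ee_rot: [-180.0, 0.0, -6.1]
force: [-0.3, -0.0, -3.6]
gripper_width: 27.6
19.9 [443.   35.1 392.1] [-180.    0.   -6.] [-0.7  0.1 -3.9] 27.992850252203397
hook [('side', [182.4, -1.4], 0.9), ('top', [189.2, -3.6], 0.74)] [628.9  17.2 230.5]
hook_grip [('side', [173.9, -14.4], 0.86), ('top', [186.2, -3.0], 0.94)] [629.9  17.9 245.7]
hook_cup [('side', [93.3, -3.4], 0.56), ('top', [97.3, 2.6], 0.62), ('wrist', [100.2, 1.9], 0.63)] [541.2  22.3 151. ]
pail_bar [('side', [0.5, -1.9], 0.58), ('wrist', [-3.1, 0.2], 0.67)] [442.   36.4 189.5]
pail_grip [('side', [0.7, -0.6], 0.81), ('wrist', [0.1, -0.2], 0.59)] [443.5  35.5 215.4]
```

```bash
python3 -m handwheel '[{"gripper":15,"travel":[0.006,0,0],"twist":0},{"gripper":15,"travel":[0.012,0,0],"twist":0},{"gripper":15,"travel":[0.012,0,0],"twist":0},{"gripper":15,"travel":[0.01,0,0],"twist":0},{"gripper":15,"travel":[0.008,0,0],"twist":0}]'
python3 -m handwheel '[{"gripper":15,"travel":[0.007,0,0],"twist":0},{"gripper":15,"travel":[0.007,0,0],"twist":0},{"gripper":15,"travel":[0.006,0,0],"twist":0},{"gripper":15,"travel":[0.006,0,0],"twist":0},{"gripper":15,"travel":[0.006,0,0],"twist":0}]'
python3 -m handwheel '[{"gripper":15,"travel":[0.006,0,0],"twist":0},{"gripper":15,"travel":[0.006,0,0],"twist":0},{"gripper":15,"travel":[0.005,0,0],"twist":0},{"gripper":15,"travel":[0.003,0,0],"twist":0},{"gripper":15,"travel":[0,0,0],"twist":0}]'
python3 m3.py
python3 - <<'E'
from h import *
f=cam("side");save(f,"side6.png",(170,110,350,290),4)
E
```

```text
time_s: 21.07
ee_pos: [492.5, 29.2, 392.1]
ee_rot: [180.0, -0.0, -6.0]
force: [-0.3, -0.4, -3.6]
gripper_width: 27.7
time_s: 21.48
ee_pos: [522.9, 26.0, 392.2]
ee_rot: [180.0, 0.0, -6.0]
force: [0.5, -0.5, -4.8]
gripper_width: 27.4
time_s: 21.9
ee_pos: [542.9, 23.9, 392.2]
ee_rot: [180.0, -0.0, -6.0]
force: [-0.1, 0.8, -4.9]
gripper_width: 27.3
22.05 [542.   23.9 392.2] [180.   0.  -6.] [-0.2  0.9 -4.5] 28.089503225660547
hook [('side', [90.5, -0.3], 0.78), ('top', [88.4, -2.4], 0.57), ('wrist', [85.5, -0.5], 0.58)] [628.8  16.7 234.7]
hook_grip [('side', [77.1, -6.6], 0.84), ('top', [85.9, -4.1], 0.55), ('wrist', [86.2, -0.1], 0.78)] [627.8  16.2 252.4]
hook_cup [('side', [2.4, 1.0], 0.92), ('wrist', [0.0, 0.8], 0.94)] [543.   23.6 160.1]
pail_bar [('side', [2.1, 3.2], 0.84), ('wrist', [-3.3, 0.5], 0.72)] [540.9  24.  192.6]
pail_grip [('side', [9.1, -3.8], 0.82), ('wrist', [-1.4, -0.4], 0.73)] [546.3  27.2 220.2]
```

View pics/side6.png

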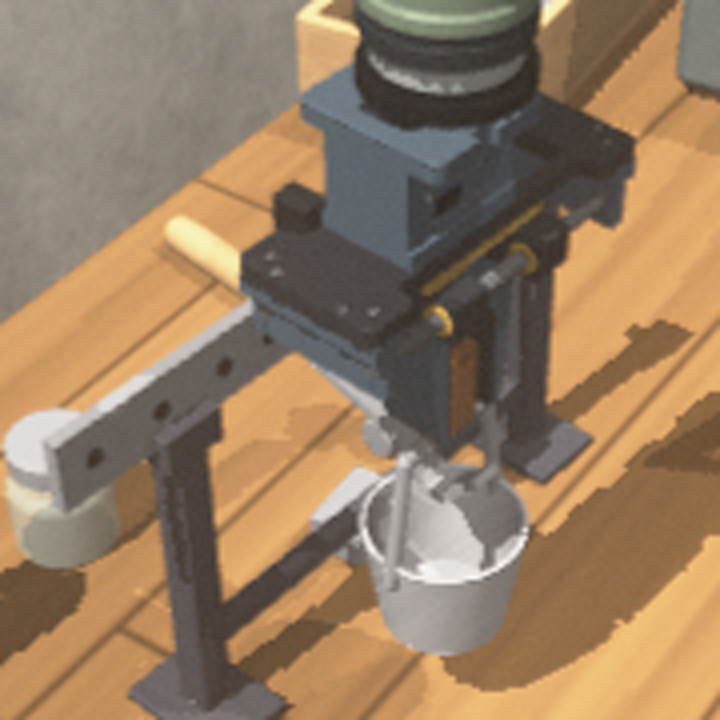

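The side view shows the curl between the handle bar and the rim at about (445,475), and the pail upright. I lower slowly.

```bash
python3 -m handwheel '[{"gripper":15,"travel":[0,0,0.005],"twist":0},{"gripper":15,"travel":[0,0,0.005],"twist":0},{"gripper":15,"travel":[0,0,0.005],"twist":0},{"gripper":15,"travel":[0,0,0.004],"twist":0},{"gripper":15,"travel":[0,0,0],"twist":0}]'
python3 -m handwheel '[{"gripper":15,"travel":[0,0,0.003],"twist":0},{"gripper":15,"travel":[0,0,0.003],"twist":0},{"gripper":15,"travel":[0,0,0.002],"twist":0},{"gripper":15,"travel":[0,0,0],"twist":0},{"gripper":15,"travel":[0,0,0],"twist":0}]'
python3 -m handwheel '[{"gripper":15,"travel":[0,0,0.001],"twist":0},{"gripper":15,"travel":[0,0,0.001],"twist":0},{"gripper":15,"travel":[0,0,0],"twist":0},{"gripper":15,"travel":[0,0,0],"twist":0}]'
python3 -m handwheel '[{"gripper":15,"travel":[0,0,0.001],"twist":0},{"gripper":15,"travel":[0,0,0],"twist":0},{"gripper":15,"travel":[0,0,0],"twist":0}]'
```

```text
time_s: 23.27
ee_pos: [542.0, 23.9, 371.8]
ee_rot: [180.0, 0.2, -6.0]
force: [-0.4, -0.0, -3.5]
gripper_width: 27.6
time_s: 23.68
ee_pos: [542.3, 23.9, 365.2]
ee_rot: [180.0, 0.0, -6.0]
force: [-0.3, 0.5, -3.8]
gripper_width: 27.8
time_s: 24.02
ee_pos: [542.3, 23.9, 363.2]
ee_rot: [180.0, -0.0, -6.0]
force: [-1.0, 0.5, -4.6]
gripper_width: 27.7
time_s: 24.27
ee_pos: [542.2, 23.9, 362.2]
ee_rot: [180.0, 0.0, -6.0]
force: [0.8, 1.1, -3.9]
gripper_width: 28.0
```

```bash
python3 -m handwheel '[{"gripper":15,"travel":[0,0,0.001],"twist":0},{"gripper":15,"travel":[0,0,0],"twist":0},{"gripper":15,"travel":[0,0,0],"twist":0}]'
python3 -m handwheel '[{"gripper":15,"travel":[0,0,0.001],"twist":0},{"gripper":15,"travel":[0,0,0],"twist":0},{"gripper":15,"travel":[0,0,0],"twist":0}]'
python3 -m handwheel '[{"gripper":15,"travel":[0,0,0.001],"twist":0},{"gripper":15,"travel":[0,0,0],"twist":0},{"gripper":15,"travel":[0,0,0],"twist":0}]'
python3 -m handwheel '[{"gripper":15,"travel":[0,0,0.001],"twist":0},{"gripper":15,"travel":[0,0,0],"twist":0},{"gripper":15,"travel":[0,0,0],"twist":0}]'
python3 -m handwheel '[{"gripper":15,"travel":[0,0,0.001],"twist":0},{"gripper":15,"travel":[0,0,0],"twist":0},{"gripper":15,"travel":[0,0,0],"twist":0}]'
```

```text
time_s: 24.52
ee_pos: [542.2, 23.9, 361.2]
ee_rot: [180.0, 0.0, -6.0]
force: [0.1, 1.3, -3.9]
gripper_width: 27.9
time_s: 24.77
ee_pos: [542.5, 23.9, 360.4]
ee_rot: [-180.0, -0.1, -6.0]
force: [0.9, -1.6, -3.0]
gripper_width: 27.7
time_s: 25.02
ee_pos: [542.7, 23.9, 359.7]
ee_rot: [-180.0, -0.1, -6.0]
force: [2.6, -0.8, -2.0]
gripper_width: 27.9
time_s: 25.27
ee_pos: [542.9, 23.9, 358.9]
ee_rot: [-180.0, -0.2, -6.0]
force: [3.0, -0.5, 0.4]
gripper_width: 28.0
time_s: 25.52
ee_pos: [543.2, 23.9, 358.2]
ee_rot: [-180.0, -0.3, -6.0]
force: [5.8, -0.5, 2.2]
gripper_width: 27.7
```

The curl is taking the load, with a push along +x. I follow it sideways.

```bash
python3 -m handwheel '[{"gripper":15,"travel":[0.001,0,0],"twist":0},{"gripper":15,"travel":[0.001,0,0],"twist":0},{"gripper":15,"travel":[0,0,0],"twist":0},{"gripper":15,"travel":[0,0,0],"twist":0}]'
python3 -m handwheel '[{"gripper":15,"travel":[0.001,0,0.0005],"twist":0},{"gripper":15,"travel":[0,0,0],"twist":0},{"gripper":15,"travel":[0,0,0],"twist":0}]'
python3 -m handwheel '[{"gripper":15,"travel":[0.001,0,0.0005],"twist":0},{"gripper":15,"travel":[0,0,0],"twist":0},{"gripper":15,"travel":[0,0,0],"twist":0}]'
```

```text
time_s: 25.85
ee_pos: [544.6, 23.7, 357.4]
ee_rot: [-180.0, -0.1, -6.0]
force: [4.6, -0.6, 0.3]
gripper_width: 27.8
time_s: 26.1
ee_pos: [545.4, 23.6, 356.8]
ee_rot: [180.0, -0.0, -6.0]
force: [4.0, -0.6, 0.9]
gripper_width: 28.1
time_s: 26.35
ee_pos: [546.2, 23.5, 356.1]
ee_rot: [180.0, 0.0, -6.0]
force: [3.5, -0.8, 0.8]
gripper_width: 27.4
```

```bash
python3 -m handwheel '[{"gripper":15,"travel":[0.001,0,0.001],"twist":0},{"gripper":15,"travel":[0,0,0],"twist":0},{"gripper":15,"travel":[0,0,0],"twist":0}]'
python3 -m handwheel '[{"gripper":15,"travel":[0.001,0,0],"twist":0},{"gripper":15,"travel":[0.001,0,0],"twist":0},{"gripper":15,"travel":[0,0,0],"twist":0},{"gripper":15,"travel":[0,0,0],"twist":0}]'
python3 m3.py
```

```text
time_s: 26.6
ee_pos: [547.2, 23.4, 355.1]
ee_rot: [180.0, 0.0, -6.0]
force: [3.9, -0.6, 1.4]
gripper_width: 27.4
time_s: 26.93
ee_pos: [548.7, 23.2, 354.4]
ee_rot: [180.0, 0.2, -6.0]
force: [0.3, 0.4, -3.6]
gripper_width: 27.9
27.0833 [548.6  23.2 354.5] [180.    0.2  -6. ] [-0.4  0.2 -4.1] 27.920264894492522
hook [('side', [74.7, 0.2], 0.83), ('wrist', [77.8, -1.0], 0.93)] [624.9  15.2 231.2]
hook_grip [('side', [61.6, -14.9], 0.79), ('wrist', [77.1, 0.6], 0.87)] [626.   14.1 241.9]
hook_cup [('side', [0.0, -7.4], 0.6), ('wrist', [1.9, 0.9], 0.76)] [550.6  24.2 153.9]
pail_bar [('side', [-0.4, -6.1], 0.77), ('wrist', [-2.0, -0.3], 0.83)] [548.2  25.7 149.2]
pail_grip [('side', [4.7, 5.4], 0.8), ('wrist', [-2.6, 0.6], 0.82)] [549.   22.7 183.7]
```

```bash
python3 -m handwheel '[{"gripper":15,"travel":[0,0,0.001],"twist":0},{"gripper":15,"travel":[0,0,0],"twist":0},{"gripper":15,"travel":[0,0,0],"twist":0}]'
python3 -m handwheel '[{"gripper":15,"travel":[0,0,0.001],"twist":0},{"gripper":15,"travel":[0,0,0],"twist":0},{"gripper":15,"travel":[0,0,0],"twist":0}]'
python3 - <<'E'
from h import *
f=cam("side");im=f["frame"][110:290,170:350,::-1]
w=cam("wrist")["frame"][100:400,120:440,::-1]
a=cv2.resize(im,(460,460),interpolation=cv2.INTER_CUBIC);b=cv2.resize(w,(340,460)) 
cv2.imwrite("pics/last.png",np.hstack([a,b])); S=env.state();print(S["force"],S["torque"])
E
```

```text
time_s: 28.08
ee_pos: [549.3, 23.2, 354.3]
ee_rot: [180.0, -0.0, -6.0]
force: [0.6, -0.8, -3.3]
gripper_width: 27.7
time_s: 28.33
ee_pos: [549.5, 23.2, 353.6]
ee_rot: [-180.0, -0.1, -6.0]
force: [1.4, 0.3, -0.7]
gripper_width: 27.7
[ 0.97175936 -0.80127379 -1.16422567] [ 0.00071249 -0.21583034  0.01131481]
```

```bash
python3 -m handwheel '[{"gripper":15,"travel":[0,0,0.001],"twist":0},{"gripper":15,"travel":[0,0,0],"twist":0},{"gripper":15,"travel":[0,0,0],"twist":0}]'
python3 -m handwheel '[{"gripper":15,"travel":[0,0,0.0005],"twist":0},{"gripper":15,"travel":[0,0,0],"twist":0},{"gripper":15,"travel":[0,0,0],"twist":0}]'
python3 - <<'E'
from h import *
f=cam("side");im=f["frame"][110:290,170:350,::-1]
w=cam("wrist")["frame"][100:400,120:440,::-1]
a=cv2.resize(im,(460,460),interpolation=cv2.INTER_CUBIC);b=cv2.resize(w,(340,460)) 
cv2.imwrite("pics/last.png",np.hstack([a,b])); S=env.state();print(S["force"],S["torque"])
y=np.radians(-6);X=np.array([np.cos(y),np.sin(y),0]);Z=np.array([0,0,1.])
# tilt test: compare side trace of hook with model outline for tilts, via pinpoints
fs=cam("side")
pts={"hook":(0,0),"hook_grip":(3,27.5),"hook_cup":(-85,-73.5)}
for tilt in (0,2,4,6,8):
    t=np.radians(tilt);o=np.array([627,15.3,232.])
    print(tilt,{k:np.round(proj(fs,o+X*(a*np.cos(t)-b*np.sin(t))+Z*(b*np.cos(t)+a*np.sin(t))),1).tolist() for k,(a,b) in pts.items()})
for k in pts:
    for p in env.pinpoint("side",k)[:1]:print(k,np.round(p["uv"],1),round(p["confidence"],2))
E
```

```text
time_s: 28.68
ee_pos: [549.7, 23.2, 353.0]
ee_rot: [-180.0, -0.1, -6.0]
force: [2.1, -0.4, 2.2]
gripper_width: 27.8
time_s: 28.93
ee_pos: [549.8, 23.2, 352.6]
ee_rot: [-180.0, -0.2, -6.0]
force: [3.6, -0.0, 5.0]
gripper_width: 27.5
[ 3.83837107 -0.22576339  5.22524169] [ 0.01385387 -0.68916772  0.00978623]
0 {'hook': [246.0, 179.3], 'hook_grip': [244.3, 167.0], 'hook_cup': [279.9, 227.2]}
2 {'hook': [246.0, 179.3], 'hook_grip': [244.7, 167.2], 'hook_cup': [278.8, 227.7]}
4 {'hook': [246.0, 179.3], 'hook_grip': [245.1, 167.4], 'hook_cup': [277.7, 228.1]}
6 {'hook': [246.0, 179.3], 'hook_grip': [245.4, 167.6], 'hook_cup': [276.6, 228.5]}
8 {'hook': [246.0, 179.3], 'hook_grip': [245.8, 167.8], 'hook_cup': [275.5, 228.7]}
hook [247.6 178.3] 0.82
hook_grip [246.5 170.6] 0.54
hook_cup [279.2 231.4] 0.8
```

Bar position (549.5, 23, about 150) matches the cup of a hook tipped about 5° (549, 24, 151), and the load is on the hook. I ease the pressing force and open slowly.

```bash
python3 -m handwheel '[{"gripper":15,"travel":[0,0,-0.001],"twist":0},{"gripper":15,"travel":[0,0,-0.0005],"twist":0},{"gripper":15,"travel":[0,0,0],"twist":0},{"gripper":15,"travel":[0,0,0],"twist":0}]' 20
python3 -m handwheel '[{"gripper":28,"travel":[0,0,0],"twist":0},{"gripper":30,"travel":[0,0,0],"twist":0},{"gripper":32,"travel":[0,0,0],"twist":0},{"gripper":34,"travel":[0,0,0],"twist":0},{"gripper":36,"travel":[0,0,0],"twist":0}]' 5
python3 m3.py
```

```text
time_s: 29.57
ee_pos: [549.2, 23.2, 353.0]
ee_rot: [180.0, 0.0, -6.0]
force: [3.0, -0.8, 1.8]
gripper_width: 28.1
time_s: 29.98
ee_pos: [548.7, 23.2, 352.6]
ee_rot: [180.0, 0.2, -6.0]
force: [-0.2, -0.6, -0.2]
gripper_width: 32.5
30.1333 [549.   23.2 352.9] [ 1.8e+02  1.0e-01 -6.0e+00] [ 0.4 -0.3  0.1] 32.766811205744396
hook [('side', [69.9, -5.1], 0.56), ('wrist', [77.3, -0.1], 0.9)] [625.4  14.6 224.9]
hook_grip [('wrist', [76.2, -0.1], 0.59)] 
hook_cup [('side', [-5.4, -53.7], 0.72), ('top', [-60.1, 255.5], 0.66), ('wrist', [4.8, 0.2], 0.66)] [531.  -43.2 172.4]
pail_bar [('side', [0.3, -6.1], 0.96), ('wrist', [-2.6, -0.4], 0.79)] [548.5  26.1 148.6]
pail_grip [('side', [-0.4, -4.3], 0.91), ('wrist', [-1.8, 0.8], 0.69)] [548.5  24.3 175.1]
```

The pail stayed in place when released. I open fully clear and go up.

```bash
python3 -m handwheel '[{"gripper":45,"travel":[0,0,0],"twist":0},{"gripper":55,"travel":[0,0,0],"twist":0},{"gripper":65,"travel":[0,0,0],"twist":0},{"gripper":65,"travel":[0,0,0],"twist":0},{"gripper":65,"travel":[0,0,0],"twist":0}]'
python3 -m handwheel '[{"gripper":65,"travel":[0,0,-0.005],"twist":0},{"gripper":65,"travel":[0,0,-0.012],"twist":0},{"gripper":65,"travel":[0,0,-0.02],"twist":0},{"gripper":65,"travel":[0,0,-0.03],"twist":0},{"gripper":65,"travel":[0,0,-0.03],"twist":0}]'
python3 -m handwheel '[{"gripper":65,"travel":[-0.02,0,-0.03],"twist":0},{"gripper":65,"travel":[-0.038,0,0],"twist":0},{"gripper":65,"travel":[-0.038,0,0],"twist":0},{"gripper":65,"travel":[-0.03,0,0],"twist":0},{"gripper":65,"travel":[0,0,0],"twist":0}]'
python3 m3.py
python3 - <<'E'
from h import *
f=cam("side");t=cam("top")
a=cv2.resize(f["frame"][110:290,170:350,::-1],(500,500),interpolation=cv2.INTER_CUBIC);b=cv2.resize(t["frame"][120:270,230:320,::-1],(300,500),interpolation=cv2.INTER_CUBIC)
cv2.imwrite("pics/last.png",np.hstack([a,b]))
E
```

```text
time_s: 31.3
ee_pos: [549.2, 23.2, 353.2]
ee_rot: [180.0, -0.0, -6.0]
force: [-0.8, 0.3, -0.7]
gripper_width: 59.0
time_s: 31.72
ee_pos: [549.0, 23.2, 451.1]
ee_rot: [180.0, 0.1, -6.0]
force: [0.8, 0.5, -0.2]
gripper_width: 59.3
time_s: 32.13
ee_pos: [419.0, 36.7, 481.2]
ee_rot: [-180.0, 0.1, -6.0]
force: [-0.5, 0.2, -0.2]
gripper_width: 59.0
32.2833 [424.1  36.4 481. ] [-1.8e+02 -1.0e-01 -6.0e+00] [0.1 0.2 0.1] 59.073944468701846
hook [('top', [201.6, 2.5], 0.83)] 
hook_grip [('side', [197.5, -4.1], 0.77), ('top', [198.5, -3.1], 0.7)] [621.9  18.7 258.4]
hook_cup [('side', [117.4, -13.2], 0.89), ('top', [127.8, -6.5], 0.85), ('wrist', [124.0, -1.5], 0.93)] [550.8  26.9 145.3]
pail_bar [('side', [45.7, -101.6], 0.71), ('top', [118.5, 2.1], 0.85), ('wrist', [101.0, 0.9], 0.56)] [549.2  23.  150. ]
pail_grip [('side', [40.2, -103.7], 0.79), ('top', [110.2, 3.7], 0.61), ('wrist', [101.4, 0.2], 0.62)] [545.3  23.3 181.7]
```

View pics/last.png

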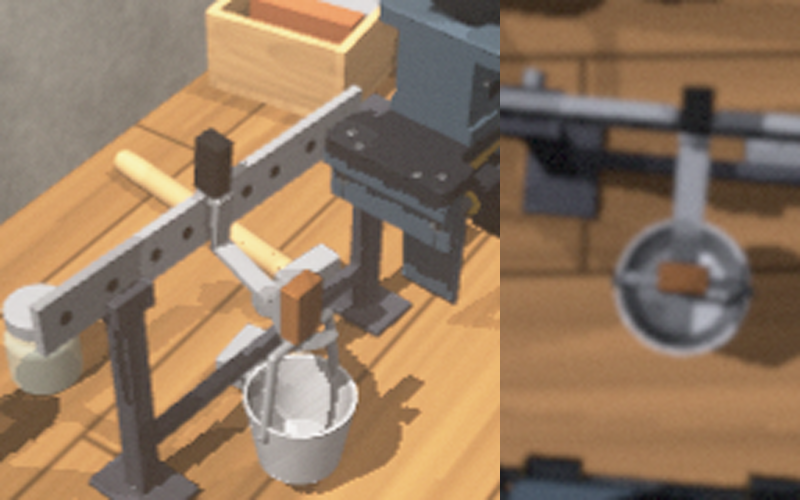

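The picture shows the pail hanging in the curl at (300,400), slightly tilted with the hook. The hook still sits in the notch at (213,210), and the gripper is clear. Before handing in, I wait and check that everything is still.

```bash
cat > st.py <<'E'
from h import *
p=np.load("a.npy") if __import__("os").path.exists("a.npy") else None
f=cam("side")["frame"];np.save("a.npy",f)
if p is not None: print("diff",np.abs(f.astype(float)-p)[160:300,180:330].mean(),np.abs(f.astype(float)-p)[300:,:200].mean())
print(env.state()["time_s"])
E
python3 -m handwheel '[{"gripper":65,"travel":[0,0,0],"twist":0},{"gripper":65,"travel":[0,0,0],"twist":0},{"gripper":65,"travel":[0,0,0],"twist":0},{"gripper":65,"travel":[0,0,0],"twist":0},{"gripper":65,"travel":[0,0,0],"twist":0}]' >/dev/null; python3 st.py
python3 -m handwheel '[{"gripper":65,"travel":[0,0,0],"twist":0},{"gripper":65,"travel":[0,0,0],"twist":0},{"gripper":65,"travel":[0,0,0],"twist":0}]' >/dev/null; python3 st.py
python3 -m handwheel '[{"gripper":65,"travel":[0,0,0],"twist":0},{"gripper":65,"travel":[0,0,0],"twist":0},{"gripper":65,"travel":[0,0,0],"twist":0},{"gripper":65,"travel":[0,0,0],"twist":0},{"gripper":65,"travel":[0,0,0],"twist":0}]' >/dev/null; python3 st.py
```

```text
33.6
diff 1.6405079365079365 1.5244861111111112
33.9
diff 1.6386825396825397 1.5260833333333332
34.3667
```

Frame differences around the pail are at noise level, the same as in a part of the picture where nothing moves. I hand in.

```bash
python3 -c "
from workcell import env
print(env.job_done())"
```

```text
the job is handed in; nothing more can be done
None
```

The S-hook is in the rail's notch and the pail hangs still from its lower curl. The job was handed in at about 34 s, with the gripper well clear of everything.

- **Hook:** I lifted it off the rack and lowered it over the bar at the notch found by sight. It touched down at the height expected for the notch floor, 8 mm below the plain edge, with about 7 N on the wrist. The last picture shows it still sunk in the notch, tipped a few degrees by the pail.
- **Pail:** I brought its handle in over the curl from the side and lowered it until the hook took the weight. The bar first met one side of the curl with about 6 N sideways. I followed it about 6 mm until it settled, then let go without any jump.
- **Last checks:** The wrist force was about zero after release. Frame-to-frame change around the pail matched plain camera noise. The side and top pictures show the pail hanging from the curl, tilted slightly with the hook.
- **Disagreements:** A few late network readings from the side camera, with the hook partly hidden, were clearly wrong, so I disregarded them. The force readings and the pictures agree with each other.
- **Not checked:** I aimed to keep clear of the other things on the bench and saw no sign of touching them, but I made no separate measurement of their positions at the end.

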